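Set and clamp the gauge-mark punch, then strike it

TASK

Mark this steel bar for its tensile test: loosen the orange clamp knob, slide the punch carriage along its rail until the punch stands over the white band painted on the bar, and tighten the knob fully again. Then pick up the yellow-faced mallet and drive the sprung punch fully down with a brisk blow on its cap, so that the bar is marked in the band and nowhere else, and put the mallet back down on the bench, clear of the stand. Leave the bar lying where it is in its vee rests and do not disturb the paint tin, the flat specimen or the caliper.

Things in the scene. Friction and masses are not known exactly. Their poses are not given: they have to be found in the camera images.
- bed: The marking stand, fixed to the bench: a green base plate 170 (x) x 360 (y) x 22 mm high. Origin at the centre of its underside, on the bench; its y axis runs along the bar and the guide rail, its x axis points across, from the bar's side (x = -35 mm) to the rail's side (x = +45 mm); z up. The steel rail is 24 wide, its top 82 mm above the bench. Two open vee rests, 24 mm thick, at y = -90 and +90 mm carry the bar.
- carriage (a joint): Position in m of the aluminium carriage along the rail: 0 to 0.16, growing along the stand's +y (0 puts the punch and knob at y = -80 mm of the stand, 0.16 at +80 mm). It slides with about 1.5 N plus 6 N per m/s when the clamp is loose; fully tight, it holds against about 30 N. It can be pulled along by the knob held in the fingers. The saddle is 56 x 70 mm, top 100 mm above the bench; its arm reaches over the bar.
- clamp_knob (a joint): Angle in rad of the orange clamp knob on top of the carriage: 0 is fully tight (stop) with its bar in line with the rail; it grows as the knob is turned anticlockwise seen from above (loosening), to 1.45 (stop). The clamp grips below 0.6 and is fully free above that; it holds firmly below 0.25. Turning takes about 0.1 N m, a little more as it tightens. It stays where it is left.
- knob_grip (a point): Centre of the knob's grip bar, on its vertical turning axis, 129 mm above the bench. The bar is 66 long (its own y axis) x 16 wide (its own x axis) x 28 mm high, plastic, from 114 to 142 mm above the bench; beneath it is a round hub 32 mm across. At its nearest the punch is 80 mm away, towards the bar.
- punch_top (a point): Centre of the top face of the punch's dark steel cap (32 mm across, 20 mm tall), about 155 mm above the bench with the punch up; moves down with the punch. It is carried by the carriage, over the bar, straight above the punch tip, 80 mm from the knob.
- punch_tip (a point): The point of the punch, straight below the cap, about 81 mm above the bench when up; 14 mm above the bar.
- punch (a joint): Travel of the punch in m: 0 is up (a spring holds it there), 0.014 is fully down with its point on the bar. The spring pushes back with 2.5 N at the top and 7.5 N fully down, and lifts the punch again.
- punch_cap: The punch's cap itself; origin at the centre of its underside, 20 mm below point punch_top.
- band (a point): Centre of the white paint band on the bar, on the bar's axis 56 mm above the bench. The band is 10 mm wide along the bar (the stand's y). The bar is round dark steel, 22 mm across, 320 mm long, 0.95 kg, lying loose in the vee rests. The band always lies at y = 0 to +70 mm of the stand, under the punch's path.
- bar: The steel bar; origin at its middle, on its axis; its y axis runs along it. The band's centre is at y = +30 mm.
- mallet_head (a point): Centre of the mallet's head, an upright cylinder 52 mm across and 74 mm tall with yellow faces at both ends; the mallet starts standing on one face with its handle level in the air, so this point is 37 mm above the bench. z axis along the head; the handle runs out along its own -x.
- mallet_grip (a point): Place to hold the mallet: on the handle's centre line, 65 mm from the head's centre towards the handle's end, 37 mm above the bench (level with the head's centre). The wooden handle is 24 wide (its own y) x 28 mm high, with flat sides, and ends 164 mm from the head's centre.
- mallet: The whole mallet, about 0.38 kg, nearly all in the head; origin at the centre of the lower face of its head; handle along its own -x.
- paint_tin: Bystander: closed metal paint tin, 62 mm across, 75 mm tall, loose; origin at the centre of its underside.
- specimen: Bystander: flat waisted steel test piece, 200 x 40 x 10 mm, loose; origin at the centre of its underside, long along its own x.
- caliper: Bystander: steel caliper, 230 mm long, lying loose beyond the stand; origin at the middle of its beam's underside.

How it is judged:
On the way, in this order (a step that is already met when the one before it is completed fails the run):
1. the clamp knob is turned loose (value of joint clamp_knob above 0.6 rad), for 0.05 s.
2. the carriage is clamped with the punch over the white band (point within 5 mm of its middle, knob within 0.25 rad of fully tight) (horizontal distance between punch_tip and band below 0.005 m and value of joint clamp_knob below 0.25 rad), for 0.2 s.
3. the mallet comes down on the punch's cap as a blow, not a slow press (cap driven down by it at over 0.05 m/s, or mallet moving at over 0.2 m/s just above it), the carriage still clamped over the band (all of step 2 and value of joint punch below 0.0115 m and ((value of joint punch above 0.001 m and velocity of joint punch above 0.05 m/s and contact force between mallet and punch_cap above 0.5 N) or (horizontal distance between mallet_head and punch_top below 0.03 m and distance between mallet_head and punch_top below 0.07 m and linear speed of mallet above 0.2 m/s))).
4. the mallet drives the punch fully down on the bar (12 mm of its 14 mm or more), the carriage still clamped over the band (all of step 2 and value of joint punch above 0.012 m and contact force between mallet and punch_cap above 0.5 N).
At the end, for the whole second after the job is handed in: Punch point within 5 mm of the white band's middle; knob within 0.25 rad of fully tight; punch up again (within 2 mm); bar still in its vee rests, within 8 mm of its start; mallet at rest on the bench (standing or lying, head centre below 50 mm), touching nothing of the stand (all of step 2 and value of joint punch below 0.002 m and distance of band from where it was at the start of the episode below 0.008 m and height (world z) of band below 0.062 m and height (world z) of mallet_head below 0.05 m and linear speed of mallet below 0.02 m/s and contact force between mallet and bed below 0.1 N).
It fails at once if the punch is pushed more than 8 mm down while it is not over the white band (more than 6 mm from its middle) (value of joint punch above 0.008 m and horizontal distance between punch_tip and band above 0.006 m).
It fails at once if the bar is moved more than 15 mm (distance of band from where it was at the start of the episode above 0.015 m).
It fails at once if the paint tin is moved more than 30 mm (distance of paint_tin from where it was at the start of the episode above 0.03 m).
It fails at once if the specimen is moved more than 30 mm (distance of specimen from where it was at the start of the episode above 0.03 m).
It fails at once if the caliper is moved more than 30 mm (distance of caliper from where it was at the start of the episode above 0.03 m).
It also fails if it takes over 59 s, if anything falls off the work surface, if the arm or the gripper's body presses on something with over 40 N, if the wrist force passes 120 N, or if a joint passes its speed limit or range.

ROBOT

A 7-joint arm with a two-finger parallel gripper is mounted at the origin on the work surface. World frame = base frame: x ahead of the robot, y to its left, z up, the work surface at z = 0. Lengths are in m, angles in rad, forces in N, time in s.
With the tool pointing down it reaches from about 0.35 to 0.9 m from the base axis. Payload 8.1 kg.
Tool frame: the origin (TCP) lies midway between the tips of the shut fingers; the grasp point (between the pads) lies 19 mm behind it; z points along the fingers, y is the line along which they close (so a half turn about z gives the same grasp; the last joint's range is limited). The gripper opens to 85 mm and grips with 20 to 120 N. Pads are 22 mm wide; open, the fingers measure 114 mm over their backs; the gripper's body (76 mm by 85 mm) begins 54 mm behind the grasp point. The pads swing forward as they close: fully open they stand 13 mm farther back than shut.
Start: joints at [-0.103, 0.434, 0.025, 1.573, -0.012, 1.134, -0.075], TCP at [0.625, -0, 0.231] pointing down, gripper open.
Joint ranges: [-2.62, 2.62], [-0.44, 2.09], [-1.27, 1.32], [0.08, 2.57], [-1.32, 4.46], [0.12, 2], [-2.74, 2.74]. Speed limits (rad/s): [2.22, 2.22, 3.01, 3.01, 3.14, 3.14, 3.14].

INTERFACE

Orientations are given as a unit quaternion [x, y, z, w].
In Python, from station import telemetry, optics, job, nets gives the robot as it stands.
- The arm moves only by the tool carry_out, never from a script. Its argument "series" is a list of rows, each a list of 5 numbers: the shift along the tool's x, y, z in mm, then the turn about the tool's z in rad, then the gripper's target within -1 to 1 (fully open at 1, half-way at 0, shut at -1). A call has 1 to 20 rows; each row shifts and turns the commanded pose from where the row before left it, along the tool's axes as they then stand; what a row does not reach is not made up. A row lasts 1/12 s, in which the tool goes at most 41.7 mm and 7.16 degrees, less where a joint would pass 70% of its speed; a pose out of reach is approached as far as the arm can. A call with a gripper value outside its range is refused whole. The fingers move at their own pace and stop on an object; "grip_force" is the grip in N (left out, the last holds). Time passes only in rows, so rows that do not move let the fingers close. It gives the time, the measured TCP pose, the force, the opening and the grip force at its end, in the units of the state.
- telemetry.get_obs(): the state, without advancing time (a new reading comes with each control period).
- optics.camera(name): name is "scene" or "side" or "wrist"; returns the picture (400x640x3 uint8, blue, green, red); there is no depth.
- optics.get_calibration(name): a dict with "camera_matrix" (3x3 intrinsics, pixels), "D" ([k1, k2, p1, p2, k3] as OpenCV has them; the pictures are not rectified), "pose" (4x4, takes a point from camera to world coordinates); the wrist camera has in their place "tool_from_camera" (4x4, takes a point from camera to tool coordinates, whose origin is the TCP and whose axes are the flange's). Camera axes: x right, y down, z forward; pixel columns grow to the right and rows downward; lengths in m; the calibration is good to about 2 mm. A picture is of the moment at which its call begins: read the wrist's pose just before it. get_calibration takes no time and is no camera call.
- job.sign_off(): hands the job in; it is judged then, once.
Trained networks look in the newest picture that a camera, given by its name, has taken for a name from the list of things; names that differ only in an ending like _2 or _b are one class to them, and where a whole thing is asked for, a point or a joint stands for the part that bears it (a point fixed in the world has none). Each returns a list of dicts, best first, with "p" (0 to 1); they miss things now and then, are a little off and sometimes report something else, mostly with a low value. They report only what shows in the picture. A call takes as long as a camera call.
- nets.spot_in(camera, name): "at" ([x, y, z] in m, in world coordinates, good to about 4 mm: the middle of the surface that is visible of it).
- nets.silhouettes(camera, name): "pixels" (400x640 bool, what is visible of it).
- nets.mark_of(camera, name): "at" ([x, y, z] in m, in world coordinates, good to about 4 mm: a listed point, or the origin of a listed thing).
The state is a dict: "clock": time; "qpos": joint angles; "qd": joint speeds; "tau": joint torques, N m; "position": TCP position; "orientation": TCP orientation; "force": force on the tool from outside, world axes, zero at the start; "moment": the same for the moment, N m; "width": finger opening in m; "grasp_force": force on a finger pad.
Only numpy, scipy, OpenCV 4.12 (cv2) and the standard library are available. Lean on these libraries where they do the work, as an engineer would, in place of code of your own. Each camera call takes 0.05 s, during which the arm holds its last target. There are 200 camera calls.

## Working session

There is one attempt and no reset: what is moved stays moved. The work goes in short steps, Python scripts to look and compute and a tool call to move; the robot and the scene stay as the last step left them, time stands still between calls to the robot, and variables do not carry over. Pictures are saved under pics/ and viewed, at most 10 in all, crops included, and the job is handed in when it is done.

Besides the shell and the picture viewer there is one more tool, called after "Request:" as a command line: name --pt "numbers of a row" for each row, then --argument value for the rest. carry_out: Moves the arm, as the interface text tells. Its arguments: {"type":"object","properties":{"series":{"type":"array","items":{"type":"array","items":{"type":"number"}}},"grip_force":{"type":"number"}},"required":["series"]}

```bash
mkdir -p pics
cat > h.py <<'E'
import numpy as np,cv2
from scipy.spatial.transform import Rotation as R
from station import telemetry,optics,job,nets
def pts(cam,names):
    for n in names:
        r=nets.mark_of(cam,n)
        print(cam,n,[(np.round(d['at'],4).tolist(),round(d['p'],2)) for d in r[:2]])
E
python3 - <<'E'
from h import *
o=telemetry.get_obs();print(o['clock'],o['position'],o['orientation'],o['width'],o['force'])
ims=[]
for c in('scene','side'):
    im=optics.camera(c);ims.append(im)
    pts(c,['knob_grip','punch_top','punch_tip','band','mallet_head','mallet_grip','bed','bar','paint_tin','specimen','caliper'])
cv2.imwrite('pics/a.png',cv2.resize(np.vstack(ims),(480,600)));cv2.imwrite('pics/scene.png',ims[0]);cv2.imwrite('pics/side.png',ims[1])
print(telemetry.get_obs()['clock'])
E
```

```text
0.0 [ 6.24494971e-01 -6.58478913e-05  2.30522374e-01] [ 7.07131632e-01  7.07081487e-01 -6.10936977e-04 -5.01947238e-04] 0.08563880834729173 [-0.3499171  -1.27040418 -1.00436561]
scene knob_grip [([0.6283, 0.0193, 0.131], 0.92), ([0.5572, 0.0747, 0.0574], 0.75)]
scene punch_top [([0.547, 0.0332, 0.1587], 0.57)]
scene punch_tip [([0.5443, 0.033, 0.0812], 0.5)]
scene band [([0.5577, 0.1048, 0.0591], 0.84)]
scene mallet_head [([0.5076, -0.2872, 0.0345], 0.87)]
scene mallet_grip [([0.4507, -0.2569, 0.0385], 0.75), ([0.7865, 0.0451, 0.0054], 0.51)]
scene bed [([0.5903, 0.0995, -0.0022], 0.56)]
scene bar [([0.5556, 0.0732, 0.0566], 0.73), ([0.6286, 0.018, 0.1285], 0.35)]
scene paint_tin [([0.691, -0.3127, -0.0005], 0.85)]
scene specimen [([0.5247, 0.481, -0.0054], 0.6)]
scene caliper [([0.7867, 0.0466, 0.0036], 0.95), ([0.6907, -0.3142, -0.0011], 0.16)]
side knob_grip [([0.631, 0.0175, 0.1303], 0.66)]
side punch_top [([0.549, 0.0331, 0.1546], 0.62), ([0.6903, -0.3147, -0.0013], 0.37)]
side punch_tip [([0.5488, 0.0337, 0.0787], 0.53)]
side band [([0.5639, 0.1069, 0.0547], 0.91)]
side mallet_head [([0.5094, -0.29, 0.0356], 0.71)]
side mallet_grip [([0.4491, -0.2572, 0.0379], 0.78), ([0.5076, -0.288, 0.0036], 0.32)]
side bed [([0.5982, 0.0966, 0.0017], 0.91), ([0.6928, -0.3129, -0.0032], 0.52)]
side bar [([0.5563, 0.0782, 0.0547], 0.96)]
side paint_tin [([0.6897, -0.3158, -0.0006], 0.62)]
side specimen [([0.5257, 0.4821, 0.0], 0.71)]
side caliper [([0.784, 0.0519, 0.0013], 0.56)]
1.2
```

View pics/scene.png

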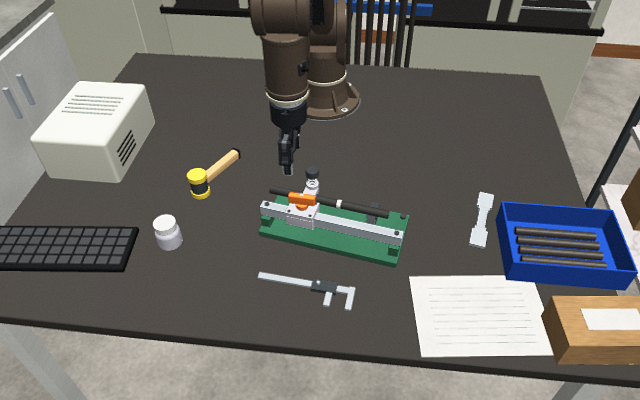

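The stand is near the image centre with yaw about -10°. The knob is at about (302,198), the punch cap at (312,173), the band at (339,204) and the mallet at (200,183). I'll move above the knob and look with the wrist camera.

Request:
carry_out --pt "18 4 0 0.09 1" --pt "0 0 0 0.085 1" --pt "0 0 0 0 1" --pt "0 0 0 0 1" --pt "0 0 0 0 1"

```text
clock: 1.62
position: [0.629, 0.0173, 0.2313]
orientation: [0.766, 0.643, -0.0, 0.0]
force: [-0.6, -0.2, 0.8]
width: 0.0851
grasp_force: 0.0
```

Run:
```python
from h import *
o=telemetry.get_obs();print(o['clock'],o['position'],R.from_quat(o['orientation']).as_matrix().round(3),o['force'])
im=optics.camera('wrist');cv2.imwrite('pics/w1.png',im)
pts('wrist',['knob_grip','punch_top','punch_tip','band','bar'])
for c in('scene','side'):
    optics.camera(c);pts(c,['knob_grip','punch_top','band'])
def axis(cam,n,z):
    r=nets.silhouettes(cam,n)
    if not r: return
    c=optics.get_calibration(cam)
    T=np.array(c['pose']) if 'pose' in c else None
    if T is None:
        P=np.eye(4);P[:3,:3]=R.from_quat(o['orientation']).as_matrix();P[:3,3]=o['position'];T=P@np.array(c['tool_from_camera'])
    v,u=np.nonzero(r[0]['pixels'])
    q=cv2.undistortPoints(np.c_[u,v].astype(float)[:,None],np.array(c['camera_matrix']),np.array(c['D']))[:,0]
    d=np.c_[q,np.ones(len(q))]@T[:3,:3].T
    p=T[:3,3]+d*((z-T[2,3])/d[:,2:])
    p=p[:,:2];m=p.mean(0);w,V=np.linalg.eigh(np.cov((p-m).T));a=V[:,1]*np.sign(V[1,1])
    print(cam,n,r[0]['p'],len(u),m.round(4),'yaw deg',np.degrees(np.arctan2(-a[0],a[1])).round(2))
axis('wrist','knob_grip',.142);axis('wrist','bar',.06)
for c in('scene','side'):axis(c,'bar',.056);axis(c,'knob_grip',.14)
```

```text
1.6167 [0.62897503 0.01730044 0.2313426 ] [[ 0.172  0.985  0.   ]
 [ 0.985 -0.172 -0.001]
 [-0.001  0.    -1.   ]] [-0.5526761  -0.19011284  0.78746672]
wrist knob_grip [([0.6284, 0.0126, 0.1311], 0.57)]
wrist punch_top [([0.5499, 0.0378, 0.1369], 0.61)]
wrist punch_tip []
wrist band [([0.5655, 0.1061, 0.0553], 0.74), ([0.5975, 0.0968, 0.0017], 0.16)]
wrist bar [([0.5544, 0.0719, 0.0582], 0.56), ([0.7861, 0.0537, 0.0018], 0.48)]
scene knob_grip [([0.6262, 0.0195, 0.1313], 0.56)]
scene punch_top [([0.5475, 0.0364, 0.1577], 0.64)]
scene band [([0.5584, 0.1024, 0.0569], 0.9)]
side knob_grip [([0.6256, 0.0148, 0.1292], 0.51)]
side punch_top [([0.5497, 0.0318, 0.1557], 0.6)]
side band []
wrist knob_grip 0.64 1813 [0.6276 0.0253] yaw deg -4.88
wrist bar 0.83 4994 [0.5592 0.0846] yaw deg -10.67
scene bar 0.67 705 [0.5603 0.0965] yaw deg -10.72
scene knob_grip 0.84 336 [0.6438 0.0225] yaw deg -21.12
side bar 0.67 804 [0.5611 0.0951] yaw deg -11.03
side knob_grip 0.76 212 [0.6202 0.0304] yaw deg 6.91
```

View pics/w1.png

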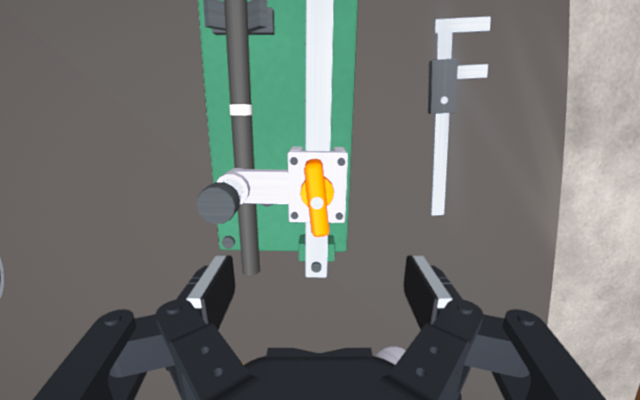

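The knob sits at pixel (317,198), turned a few degrees anticlockwise. The band is at (240,109) and the cap at (217,203). The TCP is centred over the knob, so I'll descend and grip.

Request:
carry_out --pt "0 -1 35 0 1" --pt "0 0 35 0 1" --pt "0 0 25 0 1" --pt "0 0 17 0 0.4" --pt "0 0 0 0 -0.2" --pt "0 0 0 0 -1" --pt "0 0 0 0 -1" --pt "0 0 0 0 -1" --pt "0 0 0 0 -1" --pt "0 0 0 0 -1" --pt "0 0 0 0 -1" --grip_force 40

```text
clock: 3.53
position: [0.6274, 0.0188, 0.1211]
orientation: [0.766, 0.643, 0.0, -0.0]
force: [-7.5, 1.3, 8.1]
width: 0.0152
grasp_force: 39.2
```

Request:
carry_out --pt "0 -1.5 -2 0 -1" --pt "0 0 0 -0.1 -1" --pt "0 0 0 -0.1 -1" --pt "0 0 0 -0.1 -1" --pt "0 0 0 -0.1 -1" --pt "0 0 0 -0.1 -1" --pt "0 0 0 -0.1 -1" --pt "0 0 0 -0.1 -1" --pt "0 0 0 -0.1 -1" --pt "0 0 0 -0.1 -1" --pt "0 0 0 -0.1 -1" --pt "0 0 0 0 -1" --pt "0 0 0 0 -1"

```text
clock: 4.62
position: [0.6277, 0.0178, 0.1213]
orientation: [0.364, 0.931, 0.0, 0.001]
force: [6.7, -0.8, -12.9]
width: 0.0153
grasp_force: 41.9
```

Run:
```python
from h import *
o=telemetry.get_obs();print(o['clock'],o['position'],R.from_quat(o['orientation']).as_matrix().round(3)[:,:2],o['force'],o['moment'],o['width'])
for k in range(2):
  for c in('scene','side'):
    optics.camera(c);pts(c,['knob_grip','punch_top','punch_tip','band'])
im=optics.camera('wrist');cv2.imwrite('pics/w2.png',im)
```

```text
4.6167 [0.62771358 0.01778189 0.12131658] [[-0.735  0.679]
 [ 0.679  0.735]
 [-0.002  0.001]] [  6.71577782  -0.78134513 -12.88073323] [-0.18515104 -1.22458426  0.02334008] 0.015301333941061833
scene knob_grip [([0.6275, 0.0171, 0.1319], 0.75)]
scene punch_top [([0.5426, 0.0366, 0.1594], 0.62)]
scene punch_tip []
scene band [([0.5595, 0.1049, 0.0564], 0.61)]
side knob_grip [([0.6309, 0.0164, 0.1267], 0.72)]
side punch_top [([0.5488, 0.0288, 0.1562], 0.6), ([0.5086, -0.2878, 0.0348], 0.46)]
side punch_tip [([0.5522, 0.0365, 0.0823], 0.72)]
side band [([0.5631, 0.1032, 0.055], 0.78)]
scene knob_grip [([0.627, 0.0154, 0.1319], 0.67)]
scene punch_top [([0.5479, 0.0344, 0.1582], 0.62), ([0.596, 0.1, 0.0055], 0.36)]
scene punch_tip []
scene band [([0.5569, 0.1056, 0.0553], 0.78)]
side knob_grip [([0.6291, 0.0163, 0.13], 0.55)]
side punch_top [([0.5491, 0.0307, 0.1579], 0.54), ([0.5648, 0.1031, 0.0532], 0.35)]
side punch_tip [([0.5496, 0.034, 0.0791], 0.58)]
side band [([0.5613, 0.1043, 0.055], 0.98)]
```

View pics/w2.png

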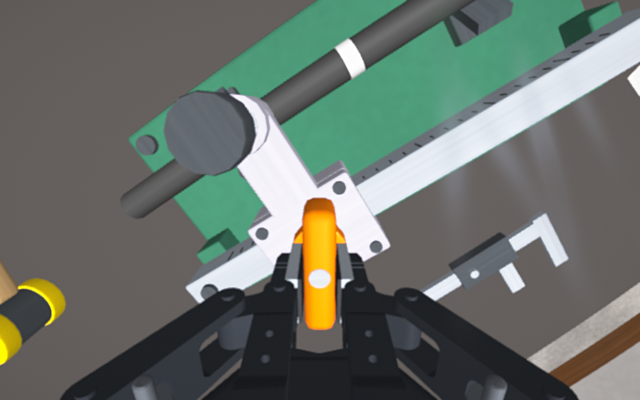

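The knob is gripped at (320,265) and turned about 1 rad loose. The band is at (350,58) and the cap at (212,132). Next I'll compute the band position from this picture.

```bash
cat >> h.py <<'E'
def camT(cam):
    c=optics.get_calibration(cam)
    if 'pose' in c: return c,np.array(c['pose'])
    o=telemetry.get_obs();P=np.eye(4);P[:3,:3]=R.from_quat(o['orientation']).as_matrix();P[:3,3]=o['position']
    return c,P@np.array(c['tool_from_camera'])
def ray(cam,uv,z):
    c,T=camT(cam)
    q=cv2.undistortPoints(np.array(uv,float).reshape(-1,1,2),np.array(c['camera_matrix']),np.array(c['D']))[:,0]
    d=np.c_[q,np.ones(len(q))]@T[:3,:3].T
    return T[:3,3]+d*((z-T[2,3])/d[:,2:])
def white(im,box,thr=200):
    x0,y0,x1,y1=box;m=im[y0:y1,x0:x1].min(2)>thr;v,u=np.nonzero(m);return np.c_[u+x0,v+y0].mean(0),len(u)
E
python3 - <<'E'
from h import *
im=cv2.imread('pics/w2.png');uv,n=white(im,(325,35,375,85));print(uv,n)
b=ray('wrist',uv,.066)[0];print('band',b)
print('cap',ray('wrist',[212,132],.155))
im=cv2.imread('pics/scene.png');uv,n=white(im,(333,198,347,210),180);print(uv,n,ray('scene',uv,.066))
o=telemetry.get_obs();k=o['position'][:2]
y=np.radians(-10.7);ey=np.array([-np.sin(y),np.cos(y)]);ex=np.array([ey[1],-ey[0]])
M=R.from_quat(o['orientation']).as_matrix()
for bb in (b[:2],np.array([.5607,.1048])):
    d=bb-(k-.08*ex);print(d@ex,d@ey,'tool',1000*(M[:2,:2].T@(ey*(d@ey))))
E
```

```text
[350.77928693  57.15449915] 589
band [0.56183891 0.10517544 0.066     ]
cap [[0.549485   0.03708758 0.155     ]]
[338.55555556 202.44444444] 27 [[0.56734281 0.10393581 0.066     ]]
-0.0009437279296719149 0.07363105898025911 tool [39.08750603 62.39951662]
-0.0019931276859292595 0.07305069169785298 tool [38.77941445 61.90767746]
```

Request:
carry_out --pt "3 5 0 0 -1" --pt "6 9 0 0 -1" --pt "7 12 0 0 -1" --pt "8 12 0 0 -1" --pt "7 12 0 0 -1" --pt "6 9 0 0 -1" --pt "2 3 0 0 -1" --pt "0 0 0 0 -1" --pt "0 0 0 0 -1" --pt "0 0 0 0 -1"

```text
clock: 6.5
position: [0.6415, 0.0905, 0.1214]
orientation: [0.364, 0.931, 0.001, 0.001]
force: [6.2, -1.1, -11.7]
width: 0.015
grasp_force: 41.8
```

Run:
```python
from h import *
o=telemetry.get_obs();k=o['position'][:2];print(o['clock'],o['position'],o['force'],o['moment'],o['width'])
y=np.radians(-10.7);ey=np.array([-np.sin(y),np.cos(y)]);ex=np.array([ey[1],-ey[0]])
p=k-.08*ex;b=np.array([.5613,.105]);print('punch est',p,(p-b)@ey,(p-b)@ex)
im=optics.camera('wrist');cv2.imwrite('pics/w3.png',im)
pts('wrist',['knob_grip','punch_top','band'])
ims=[]
for c,s in(('scene',(300,150)),('side',None)):
    im=optics.camera(c);cv2.imwrite(f'pics/{c}3.png',im);pts(c,['knob_grip','punch_top','punch_tip','band'])
    C,T=camT(c);q=cv2.projectPoints(np.array([[.5613,.105,.066]]),np.linalg.inv(T)[:3,:3],np.linalg.inv(T)[:3,3],np.array(C['camera_matrix']),np.array(C['D']))[0].ravel()
    print(q);u,v=q.astype(int);ims.append(cv2.resize(im[v-50:v+50,u-65:u+65],None,fx=4,fy=3,interpolation=cv2.INTER_CUBIC))
cv2.imwrite('pics/c3.png',np.vstack(ims))
```

```text
6.5 [0.64151542 0.09047177 0.12137375] [  6.17209324  -1.09700826 -11.69018937] [-1.44977905e-01 -1.49445912e+00  8.36224529e-04] 0.015039237404021915
punch est [0.5629064 0.1053251] 0.0006177031419084492 0.0015181077734541693
wrist knob_grip [([0.6414, 0.0884, 0.1271], 0.57)]
wrist punch_top []
wrist band []
scene knob_grip [([0.64, 0.0914, 0.1327], 0.65), ([0.5554, 0.0735, 0.0599], 0.4)]
scene punch_top []
scene punch_tip []
scene band [([0.5592, 0.1058, 0.0583], 0.71), ([0.5067, -0.2854, 0.0395], 0.61)]
[339.18510252 200.8240569 ]
side knob_grip [([0.6421, 0.0888, 0.1293], 0.46)]
side punch_top [([0.5611, 0.1043, 0.156], 0.49)]
side punch_tip [([0.4477, -0.2566, 0.0391], 0.59), ([0.5092, -0.2901, 0.0005], 0.5)]
side band [([0.5597, 0.1011, 0.0557], 0.88)]
[333.44477583 232.47500261]
```

View pics/c3.png

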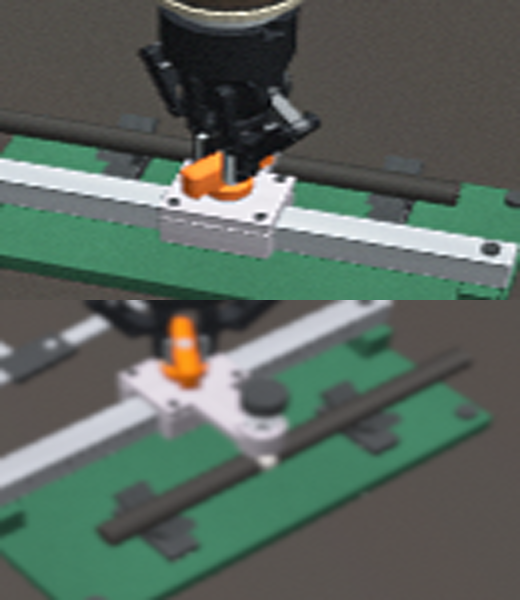

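The side picture shows the white band peeking out directly below the punch arm at about (267,460), so the carriage is in place. Next I'll tighten the knob.

Request:
carry_out --pt "0 0 0 0.1 -1" --pt "0 0 0 0.1 -1" --pt "0 0 0 0.1 -1" --pt "0 0 0 0.1 -1" --pt "0 0 0 0.1 -1" --pt "0 0 0 0.1 -1" --pt "0 0 0 0.1 -1" --pt "0 0 0 0.1 -1" --pt "0 0 0 0.1 -1" --pt "0 0 0 0.1 -1" --pt "0 0 0 0.05 -1" --pt "0 0 0 0 -1" --pt "0 0 0 0 -1" --pt "0 0 0 0 -1" --pt "0 0 0 0 -1"

```text
clock: 8.45
position: [0.6406, 0.0901, 0.1214]
orientation: [0.781, 0.624, 0.0, 0.001]
force: [4.8, -2.5, -9.9]
width: 0.0148
grasp_force: 46.2
```

Run:
```python
from h import *
o=telemetry.get_obs();k=o['position'][:2];print(o['clock'],o['position'],o['force'],o['moment'],o['width'])
M=R.from_quat(o['orientation']).as_matrix();print('yaw',np.degrees(np.arctan2(-M[0,0],M[1,0])))
y=np.radians(-10.7);ey=np.array([-np.sin(y),np.cos(y)]);ex=np.array([ey[1],-ey[0]])
p=k-.08*ex;b=np.array([.5613,.105]);print('punch est',p,(p-b)@ey,(p-b)@ex)
```

```text
8.45 [0.6405572  0.09005772 0.121378  ] [ 4.83883489 -2.46111539 -9.92073268] [-0.54143413 -0.8576655   0.78684121] 0.014806864145335136
yaw -12.768121987280958
punch est [0.56194817 0.10491105] 3.294237144106247e-05 0.0006534191537502629
```

Request:
carry_out --pt "0 0 0 -0.02 0.2" --pt "0 0 0 0 0.2" --pt "0 0 0 0 0.2" --pt "0 0 -10 0 0.2" --pt "0 0 -35 0 0.2" --pt "0 0 -40 0 0.5" --pt "0 0 -40 0 1" --pt "0 0 0 0 1"

```text
clock: 9.12
position: [0.6439, 0.0912, 0.2564]
orientation: [0.776, 0.631, 0.006, 0.003]
force: [1.3, 0.2, 0.7]
width: 0.0842
grasp_force: 0.0
```

Run:
```python
from h import *
o=telemetry.get_obs();print(o['clock'],o['position'],o['force'])
im=optics.camera('wrist');cv2.imwrite('pics/w4.png',im)
pts('wrist',['knob_grip','punch_top','band'])
for c in('scene','side'):
    optics.camera(c);pts(c,['knob_grip','punch_top','punch_tip','band','mallet_head','mallet_grip'])
```

```text
9.1167 [0.64386556 0.09117658 0.25644383] [1.25463472 0.17313248 0.66110146]
wrist knob_grip [([0.6406, 0.0883, 0.1291], 0.56)]
wrist punch_top [([0.5641, 0.1088, 0.1551], 0.74), ([0.5546, 0.0735, 0.0573], 0.53)]
wrist band [([0.5659, 0.1069, 0.0534], 0.81)]
scene knob_grip [([0.644, 0.0893, 0.1331], 0.82)]
scene punch_top [([0.5587, 0.1066, 0.1593], 0.72), ([0.5583, 0.104, 0.0545], 0.72)]
scene punch_tip [([0.5589, 0.1054, 0.0824], 0.58)]
scene band [([0.5582, 0.1037, 0.0589], 0.91)]
scene mallet_head [([0.5092, -0.2876, 0.037], 0.64)]
scene mallet_grip [([0.4532, -0.2563, 0.0368], 0.91)]
side knob_grip [([0.6424, 0.0885, 0.1302], 0.52)]
side punch_top [([0.785, 0.0485, 0.0019], 0.69), ([0.564, 0.1025, 0.1561], 0.57)]
side punch_tip [([0.5084, -0.2864, 0.0364], 0.67), ([0.5629, 0.104, 0.0798], 0.62)]
side band [([0.5615, 0.1005, 0.0558], 0.88)]
side mallet_head [([0.5107, -0.2862, 0.0359], 0.87)]
side mallet_grip [([0.4485, -0.2556, 0.0374], 0.64), ([0.5552, 0.0756, 0.0544], 0.61)]
```

View pics/w4.png

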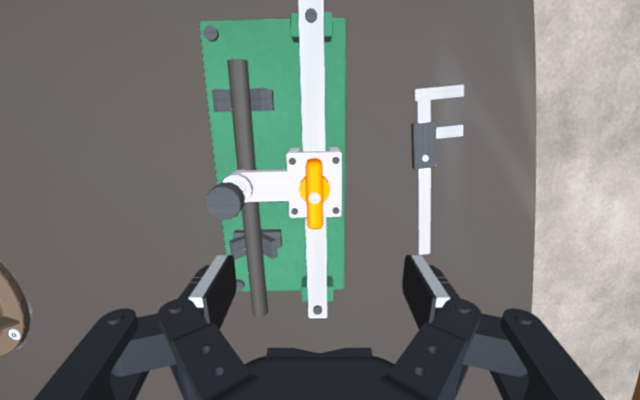

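The knob at (314,195) is now in line with the rail, so it is tight. I'll check the punch against the band in the unobstructed fixed views.

Run:
```python
from h import *
ims=[]
y=np.radians(-10.7);ey=np.array([-np.sin(y),np.cos(y),0]);ex=np.array([ey[1],-ey[0],0])
for c in('scene','side'):
    im=optics.camera(c);C,T=camT(c);I=np.linalg.inv(T)
    pr=lambda p:cv2.projectPoints(np.array(p),I[:3,:3],I[:3,3],np.array(C['camera_matrix']),np.array(C['D']))[0][:,0]
    P=np.array([.562,.105,.081]);q=pr([P,[.562,.105,.066]]);u,v=q[1].astype(int)
    cr=cv2.resize(im[v-25:v+25,u-40:u+40],None,fx=8,fy=6,interpolation=cv2.INTER_CUBIC);ims.append(cr)
    print(c,'tip px in crop',(q[0]-[u-40,v-25])*[8,6],'band px',(q[1]-[u-40,v-25])*[8,6],'px/mm along y',(pr([P+.01*ey])[0]-q[0])/10*[8,6])
cv2.imwrite('pics/c4.png',np.vstack(ims))
```

```text
scene tip px in crop [322.18659546 124.96429333] band px [321.28193983 150.08967952] px/mm along y [3.02926869 0.48254247]
side tip px in crop [323.53044471 132.21104342] band px [321.92188692 152.01012209] px/mm along y [-2.32563279  1.16401214]
```

View pics/c4.png

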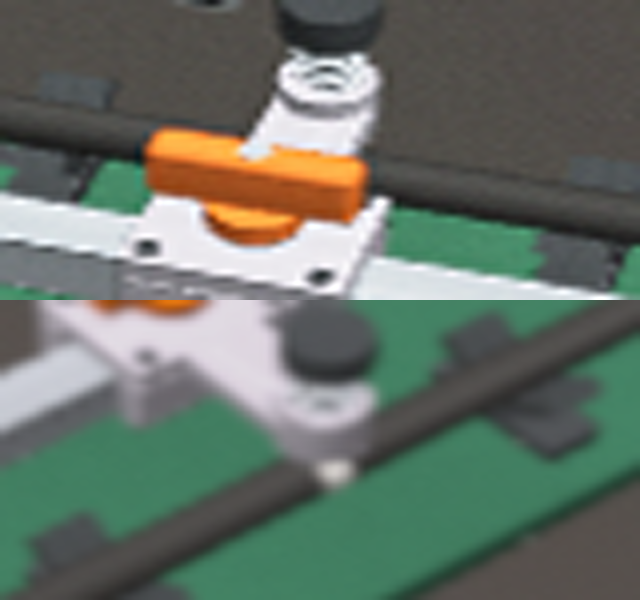

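Run:
```python
from h import *
y=np.radians(-10.7);ey=np.array([-np.sin(y),np.cos(y),0]);ex=np.array([ey[1],-ey[0],0])
c='side';C,T=camT(c);I=np.linalg.inv(T)
pr=lambda p:cv2.projectPoints(np.array(p,float),I[:3,:3],I[:3,3],np.array(C['camera_matrix']),np.array(C['D']))[0][:,0]
B=np.array([.562,.105,.066]);u,v=pr([B])[0].astype(int)
f=lambda p:((pr(p)-[u-40,v-25])*[8,6]+[0,300]).round()
print(f([B-ex*.011*np.cos(a)+[0,0,-.010+.011*np.sin(a)] for a in np.radians([0,30,60,90])]))
print('cap top,boss',f([B+[0,0,.089],B+[0,0,.034]]), 'cam',T[:3,3])
```

```text
[[342. 481.]
 [340. 472.]
 [333. 461.]
 [322. 451.]]
cap top,boss [[332. 328.]
 [326. 407.]] cam [0.1834953  0.62319274 0.96988896]
```

The prediction and the picture agree to about 1 mm (band seen at (336,472), cap at (329,333)), so the punch is over the band. On to the mallet.

Request:
carry_out --pt "-38 -11 0 0 1" --pt "-38 -11 0 0 1" --pt "-38 -11 0 0 1" --pt "-38 -11 0 0 1" --pt "-38 -11 0 0 1" --pt "-38 -11 0 0 1" --pt "-38 -11 0 0 1" --pt "-38 -11 0 0 1" --pt "-38 -11 0 0 1" --pt "-38 -11 0 0 1" --pt "0 0 0 -0.11 1" --pt "0 0 0 -0.11 1" --pt "0 0 0 -0.11 1" --pt "0 0 0 -0.11 1" --pt "0 0 0 -0.11 1" --pt "0 0 0 -0.11 1" --pt "0 0 0 -0.11 1" --pt "0 0 0 -0.11 1" --pt "0 0 0 -0.11 1" --pt "0 0 0 -0.11 1"

```text
clock: 11.78
position: [0.4549, -0.2592, 0.2465]
orientation: [0.329, 0.944, -0.0, 0.0]
force: [0.7, 0.5, 0.6]
width: 0.0853
grasp_force: 0.0
```

Request:
carry_out --pt "0 0 30 -0.11 1" --pt "0 0 30 -0.08 1" --pt "0 0 0 0 1" --pt "0 0 0 0 1" --pt "0 0 0 0 1"

```text
clock: 12.2
position: [0.4555, -0.2596, 0.1876]
orientation: [0.242, 0.97, -0.0, 0.001]
force: [0.4, 0.3, 0.5]
width: 0.0855
grasp_force: 0.0
```

Run:
```python
from h import *
o=telemetry.get_obs();k=o['position'];print(o['clock'],k,o['force'])
M=R.from_quat(o['orientation']).as_matrix();print(M.round(3))
im=optics.camera('wrist');cv2.imwrite('pics/w5.png',im)
H=[];G=[]
for c in('wrist','scene','side'):
  for i in range(2):
    if c!='wrist' or i: optics.camera(c)
    for n,L in(('mallet_head',H),('mallet_grip',G)):
        r=[d for d in nets.mark_of(c,n) if d['p']>.5 and np.hypot(d['at'][0]-.48,d['at'][1]+.27)<.1]
        if r:L.append(r[0]['at']);print(c,n,np.round(r[0]['at'],4))
h=np.mean(H,0);g=np.mean(G,0);d=h-g
print(h,g,np.linalg.norm(d[:2]),'tool axes of grip offset mm',1000*(M.T@(g-k)),'dir in tool',M.T@d)
```

```text
12.2 [ 0.45547467 -0.25957752  0.18761251] [0.36599801 0.25280587 0.5239128 ]
[[-0.883  0.47   0.001]
 [ 0.47   0.883 -0.001]
 [-0.001  0.    -1.   ]]
wrist mallet_head [ 0.5072 -0.2893  0.0384]
wrist mallet_grip [ 0.4497 -0.258   0.0409]
wrist mallet_head [ 0.5067 -0.2909  0.0379]
wrist mallet_grip [ 0.4507 -0.2583  0.0381]
scene mallet_head [ 0.5108 -0.2891  0.0371]
scene mallet_grip [ 0.4521 -0.2584  0.0397]
scene mallet_head [ 0.5082 -0.2868  0.0368]
scene mallet_grip [ 0.4498 -0.2563  0.039 ]
side mallet_head [ 0.5102 -0.2865  0.0345]
side mallet_grip [ 0.4462 -0.2563  0.0388]
side mallet_head [ 0.5104 -0.288   0.0349]
side mallet_grip [ 0.4459 -0.2573  0.0375]
[ 0.50891667 -0.28843333  0.0366    ] [ 0.44906667 -0.25743333  0.039     ] 0.06740194730124635 tool axes of grip offset mm [  6.83198074  -1.1208347  148.60486439] dir in tool [-0.06739515  0.00073843  0.00247604]
```

View pics/w5.png

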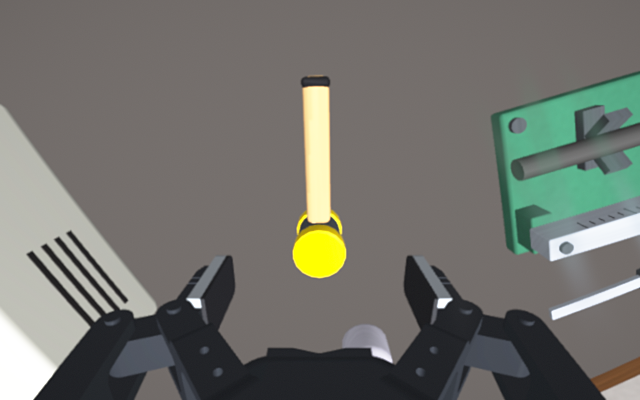

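The mallet is in line with the tool: head at (319,250), handle running up to (315,80). I'll descend and grip.

Request:
carry_out --pt "6 -1 35 0 1" --pt "0 0 40 0 1" --pt "0 0 40 0 1" --pt "0 0 35 0 1" --pt "0 0 17 0 1" --pt "0 0 0 0 0" --pt "0 0 0 0 -1" --pt "0 0 0 0 -1" --pt "0 0 0 0 -1" --pt "0 0 0 0 -1" --pt "0 0 0 0 -1" --pt "0 0 0 0 -1" --grip_force 100

```text
clock: 14.1
position: [0.4502, -0.2577, 0.0209]
orientation: [0.241, 0.971, -0.0, 0.001]
force: [-1.6, 0.0, 7.7]
width: 0.0225
grasp_force: 97.4
```

Request:
carry_out --pt "0 0 -15 0 -1" --pt "0 0 -30 0 -1" --pt "0 0 -40 0 -1" --pt "0 0 -40 0 -1" --pt "0 0 -40 0 -1" --pt "0 0 -35 0 -1" --pt "0 0 -15 0 -1" --pt "0 0 0 0 -1" --pt "0 0 0 0 -1"

```text
clock: 14.85
position: [0.449, -0.2573, 0.2349]
orientation: [0.241, 0.971, -0.0, 0.001]
force: [0.4, -0.2, -3.2]
width: 0.0224
grasp_force: 98.6
```

Request:
carry_out --pt "6 15 0 0 -1" --pt "12 32 0 0 -1" --pt "13 35 0 0 -1" --pt "13 35 0 0 -1" --pt "13 35 0 0 -1" --pt "13 35 0 0 -1" --pt "13 35 0 0 -1" --pt "13 35 0 0 -1" --pt "13 35 0 0 -1" --pt "12 35 0 0 -1" --pt "11 30 0 0 -1" --pt "6 15 0 0 -1" --pt "0 0 0 0 -1" --pt "0 0 0 0 -1" --pt "0 0 0 0 -1" --pt "0 0 0 0 -1"

```text
clock: 16.18
position: [0.5003, 0.1345, 0.2333]
orientation: [0.241, 0.97, -0.001, -0.001]
force: [-0.1, 0.6, -2.9]
width: 0.0226
grasp_force: 98.6
```

Run:
```python
from h import *
o=telemetry.get_obs();k=o['position'];print(o['clock'],k,o['force'],o['moment'],o['width'])
M=R.from_quat(o['orientation']).as_matrix();print(M.round(3))
ims=[]
for c in('scene','side','wrist'):
    for i in range(2):
        im=optics.camera(c);pts(c,['mallet_head','mallet_grip','punch_top'])
    ims.append(im)
cv2.imwrite('pics/m6.png',np.vstack([ims[0][60:300,180:500],ims[1][100:340,180:500]]))
```

```text
16.1833 [0.50032149 0.13445964 0.23331956] [-0.14490425  0.6488188  -2.91825651] [-1.71690477e-04  1.81568688e-01 -1.58249351e-02] 0.02264575383058436
[[-0.883  0.469 -0.002]
 [ 0.469  0.883 -0.001]
 [ 0.001 -0.002 -1.   ]]
scene mallet_head [([0.5577, 0.1062, 0.2517], 0.93), ([0.5601, 0.107, 0.2143], 0.33)]
scene mallet_grip [([0.5014, 0.137, 0.2486], 0.69)]
scene punch_top [([0.56, 0.1062, 0.1545], 0.44)]
scene mallet_head [([0.5586, 0.1043, 0.2522], 0.67)]
scene mallet_grip [([0.5017, 0.1351, 0.2507], 0.56), ([0.5606, 0.1071, 0.132], 0.19)]
scene punch_top [([0.5602, 0.1079, 0.156], 0.71)]
side mallet_head [([0.558, 0.1045, 0.2466], 0.55)]
side mallet_grip [([0.5004, 0.1346, 0.2537], 0.95)]
side punch_top [([0.5609, 0.1027, 0.1556], 0.46)]
side mallet_head [([0.558, 0.1046, 0.2473], 0.78)]
side mallet_grip [([0.4992, 0.134, 0.2521], 0.84)]
side punch_top [([0.5655, 0.1019, 0.1545], 0.5)]
wrist mallet_head []
wrist mallet_grip [([0.5053, 0.1362, 0.2527], 0.92)]
wrist punch_top []
wrist mallet_head []
wrist mallet_grip []
wrist punch_top []
```

View pics/m6.png

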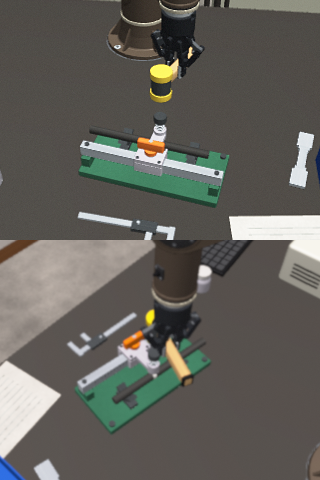

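The head hangs above the cap (scene crop: head (160,83), cap (159,118)), about 4 mm short in x. I'll correct that and strike.

Request:
carry_out --pt "-3 2 0 0 -1" --pt "0 0 0 0 -1" --pt "0 0 10 0 -1" --pt "0 0 18 0 -1" --pt "0 0 20 0 -1" --pt "0 0 20 0 -1" --pt "0 0 11 0 -1" --pt "0 0 0 0 -1" --grip_force 120

```text
clock: 18.05
position: [0.5023, 0.138, 0.1537]
orientation: [0.24, 0.971, -0.0, -0.002]
force: [-4.4, 2.1, 3.7]
width: 0.0225
grasp_force: 125.0
```

Run:
```python
from h import *
o=telemetry.get_obs();k=o['position'];print(o['clock'],k,o['force'],o['moment'],o['width'])
for c in('scene','side'):
    for i in range(3):
        im=optics.camera(c);pts(c,['mallet_head','punch_top'])
```

```text
18.05 [0.50225885 0.13802285 0.15370591] [-4.36269368  2.10317576  3.66106209] [ 0.48785564  0.93962385 -0.01702914] 0.022529836135075917
scene mallet_head [([0.5582, 0.1077, 0.1809], 0.68)]
scene punch_top [([0.5601, 0.1076, 0.1455], 0.63)]
scene mallet_head [([0.5583, 0.1064, 0.1827], 0.97)]
scene punch_top [([0.5588, 0.1061, 0.142], 0.58), ([0.5958, 0.1008, 0.0017], 0.43)]
scene mallet_head [([0.5581, 0.1073, 0.1814], 0.79)]
scene punch_top [([0.5602, 0.1052, 0.1435], 0.53)]
side mallet_head [([0.5586, 0.106, 0.1796], 0.66), ([0.5034, 0.137, 0.1703], 0.4)]
side punch_top []
side mallet_head [([0.5605, 0.1021, 0.178], 0.57)]
side punch_top [([0.6406, 0.0897, 0.1306], 0.39), ([0.5591, 0.104, 0.1801], 0.31)]
side mallet_head [([0.5622, 0.1074, 0.1786], 0.65)]
side punch_top []
```

The force shows about 6.6 N on the cap, while fully down needs 7.5 N. The punch is close to bottom but that isn't certain, so I'll lift and give a brisker second blow, slightly deeper.

Request:
carry_out --pt "0 0 -25 0 -1" --pt "0 0 -30 0 -1" --pt "-2 0 0 0 -1" --pt "0 0 0 0 -1" --pt "0 0 8 0 -1" --pt "0 0 30 0 -1" --pt "0 0 26 0 -1" --pt "0 0 0 0 -1" --pt "0 0 0 0 -1"

```text
clock: 19.7
position: [0.5024, 0.1357, 0.1429]
orientation: [0.24, 0.971, -0.002, -0.004]
force: [-7.1, 1.4, 4.6]
width: 0.0225
grasp_force: 139.2
```

Run:
```python
from h import *
o=telemetry.get_obs();k=o['position'];print(o['clock'],k,o['force'],o['moment'],o['width'])
for c in('scene','side'):
    for i in range(3):
        im=optics.camera(c);pts(c,['mallet_head','punch_top'])
    cv2.imwrite(f'pics/{c}7.png',im)
a=cv2.imread('pics/scene7.png')[100:240,260:420];b=cv2.imread('pics/side7.png')[160:300,260:420]
cv2.imwrite('pics/m7.png',cv2.resize(np.vstack([a,b]),None,fx=2.14,fy=2.14,interpolation=cv2.INTER_CUBIC))
```

```text
19.7 [0.50236024 0.1356919  0.14290915] [-7.11417937  1.44506482  4.57347042] [ 0.54907797  1.30941779 -0.07259476] 0.022465880085672126
scene mallet_head [([0.5545, 0.1083, 0.1862], 0.6)]
scene punch_top [([0.5578, 0.1074, 0.1429], 0.4)]
scene mallet_head [([0.5589, 0.1076, 0.1835], 0.85), ([0.5018, 0.1359, 0.1638], 0.64)]
scene punch_top [([0.5595, 0.1055, 0.1423], 0.45), ([0.5721, 0.107, 0.1548], 0.42)]
scene mallet_head [([0.5543, 0.1083, 0.1848], 0.9)]
scene punch_top [([0.5664, 0.1075, 0.1438], 0.49)]
side mallet_head [([0.5534, 0.1079, 0.1822], 0.61), ([0.595, 0.0982, -0.0003], 0.48)]
side punch_top []
side mallet_head [([0.5564, 0.108, 0.1817], 0.66)]
side punch_top []
side mallet_head [([0.5546, 0.1075, 0.1837], 0.72), ([0.5259, 0.4822, -0.0018], 0.55)]
side punch_top [([0.5011, 0.1376, 0.1607], 0.21)]
```

View pics/m7.png

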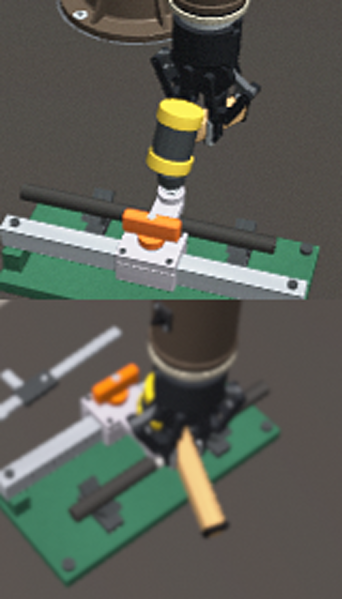

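The head rests tilted on the pressed cap: the cap sits right down on the boss in the scene crop at about (172,185), and the force is about 7.5 N, so the punch is fully down. I'll lift off and carry the mallet back.

Request:
carry_out --pt "0 0 -20 0 -1" --pt "0 0 -35 0 -1" --pt "0 0 -35 0 -1" --pt "0 0 -20 0 -1" --pt "-6 -15 0 0 -1" --pt "-12 -32 0 0 -1" --pt "-13 -35 0 0 -1" --pt "-13 -35 0 0 -1" --pt "-13 -35 0 0 -1" --pt "-13 -35 0 0 -1" --pt "-13 -35 0 0 -1" --pt "-13 -35 0 0 -1" --pt "-13 -35 0 0 -1" --pt "-12 -35 0 0 -1" --pt "-11 -30 0 0 -1" --pt "-6 -15 0 0 -1" --pt "0 0 0 0 -1" --pt "0 0 0 0 -1"

```text
clock: 22.1
position: [0.453, -0.2588, 0.254]
orientation: [0.242, 0.97, -0.0, -0.002]
force: [0.2, 0.4, -4.4]
width: 0.0222
grasp_force: 138.3
```

Run:
```python
from h import *
o=telemetry.get_obs();k=o['position'];print(o['clock'],k,o['force'],o['width'])
for c in('scene','side'):
    for i in range(2):
        im=optics.camera(c);pts(c,['mallet_head','mallet_grip','punch_top','punch_tip','band'])
```

```text
22.1 [ 0.45300471 -0.25878751  0.25398574] [ 0.16374644  0.38381141 -4.35084003] 0.02215733707987108
scene mallet_head [([0.5046, -0.2862, 0.2955], 0.6)]
scene mallet_grip [([0.4512, -0.2569, 0.2741], 0.69)]
scene punch_top []
scene punch_tip [([0.5622, 0.105, 0.08], 0.49)]
scene band [([0.5584, 0.1106, 0.1331], 0.63)]
scene mallet_head [([0.5055, -0.284, 0.2968], 0.92)]
scene mallet_grip [([0.4539, -0.2566, 0.2756], 0.82)]
scene punch_top [([0.5598, 0.1083, 0.1559], 0.52)]
scene punch_tip [([0.5578, 0.1046, 0.0831], 0.68), ([0.5071, -0.2846, 0.299], 0.23)]
scene band [([0.5593, 0.1059, 0.0587], 0.66)]
side mallet_head [([0.5048, -0.2847, 0.2971], 0.95)]
side mallet_grip [([0.4511, -0.2584, 0.2739], 0.66)]
side punch_top [([0.5606, 0.1002, 0.1564], 0.64)]
side punch_tip [([0.5605, 0.1063, 0.079], 0.49), ([0.5551, 0.0769, 0.0524], 0.49)]
side band [([0.5599, 0.1014, 0.0549], 0.75)]
side mallet_head [([0.5063, -0.2886, 0.2968], 0.68)]
side mallet_grip [([0.449, -0.2614, 0.2778], 0.82)]
side punch_top [([0.5615, 0.1013, 0.1555], 0.65), ([0.6424, 0.0861, 0.129], 0.26)]
side punch_tip [([0.562, 0.1088, 0.0806], 0.57)]
side band [([0.5612, 0.1002, 0.0519], 0.76), ([0.5564, 0.0742, 0.0534], 0.52)]
```

Request:
carry_out --pt "0 0 20 0 -1" --pt "0 0 38 0 -1" --pt "0 0 40 0 -1" --pt "0 0 40 0 -1" --pt "0 0 35 0 -1" --pt "0 0 20 0 -1" --pt "0 0 0 0 -1"

```text
clock: 23.88
position: [0.4517, -0.2565, 0.0593]
orientation: [0.24, 0.971, 0.001, -0.004]
force: [-0.3, 0.4, -2.8]
width: 0.0221
grasp_force: 138.2
```

Request:
carry_out --pt "0 0 0 0 -1" --pt "0 0 5 0 -1" --pt "0 0 5 0 -1" --pt "0 0 5 0 -1" --pt "0 0 5 0 -1" --pt "0 0 5 0 -1" --pt "0 0 5 0 -1" --pt "0 0 5 0 -1" --pt "0 0 3 0 -1" --pt "0 0 0 0 -1" --pt "0 0 0 0 -1" --grip_force 30

```text
clock: 24.8
position: [0.4557, -0.2585, 0.0258]
orientation: [0.241, 0.971, -0.0, 0.001]
force: [1.5, -0.4, 5.8]
width: 0.0224
grasp_force: 139.1
```

Request:
carry_out --pt "0 0 0 0 -0.3" --pt "0 0 0 0 0" --pt "0 0 0 0 0.5" --pt "0 0 0 0 1" --pt "0 0 0 0 1" --pt "0 0 0 0 1" --pt "0 0 -15 0 1" --pt "0 0 -35 0 1" --pt "0 0 -40 0 1" --pt "0 0 -40 0 1" --pt "0 0 -40 0 1" --pt "0 0 -20 0 1" --pt "0 0 0 0 1" --pt "0 0 0 0 1"

```text
clock: 25.97
position: [0.4551, -0.2581, 0.2165]
orientation: [0.241, 0.971, -0.0, 0.001]
force: [0.2, 0.2, -0.2]
width: 0.0854
grasp_force: 0.0
```

Run:
```python
from h import *
o=telemetry.get_obs();k=o['position'];print(o['clock'],k,o['force'],o['width'])
ims=[]
for c in('wrist','scene','side'):
    im=optics.camera(c);ims.append(im);pts(c,['mallet_head','mallet_grip','punch_tip','band','knob_grip','paint_tin','specimen','caliper'])
cv2.imwrite('pics/f8.png',np.vstack([ims[1][80:330,140:500],ims[2][100:350,140:500]]))
```

```text
25.9667 [ 0.45506861 -0.25812175  0.21650533] [ 0.24263222  0.1791806  -0.15335095] 0.0854458595064246
wrist mallet_head [([0.5173, -0.2928, 0.0349], 0.89), ([0.5125, -0.2899, 0.0008], 0.64)]
wrist mallet_grip [([0.4578, -0.2561, 0.038], 0.88)]
wrist punch_tip []
wrist band []
wrist knob_grip [([0.5136, -0.2898, 0.0033], 0.23)]
wrist paint_tin [([0.6932, -0.3152, 0.0014], 0.72)]
wrist specimen []
wrist caliper [([0.7859, 0.0492, 0.0016], 0.62)]
scene mallet_head [([0.5178, -0.2921, 0.0402], 0.74)]
scene mallet_grip [([0.4566, -0.2572, 0.0339], 0.78)]
scene punch_tip [([0.5586, 0.1029, 0.0782], 0.71)]
scene band [([0.5568, 0.1036, 0.0577], 0.71)]
scene knob_grip [([0.6413, 0.0917, 0.1344], 0.56), ([0.5602, 0.1083, 0.1325], 0.55)]
scene paint_tin [([0.6896, -0.3143, -0.0025], 0.83), ([0.5591, 0.1043, 0.0832], 0.52)]
scene specimen [([0.5225, 0.4806, -0.0016], 0.88), ([0.5146, -0.2916, 0.0377], 0.33)]
scene caliper [([0.7901, 0.048, 0.0001], 0.65), ([0.5176, -0.2879, 0.0063], 0.61)]
side mallet_head [([0.5132, -0.2916, 0.0355], 0.78), ([0.5513, 0.0715, 0.0528], 0.58)]
side mallet_grip [([0.4558, -0.2587, 0.0423], 0.7)]
side punch_tip [([0.5648, 0.106, 0.0782], 0.42)]
side band [([0.5636, 0.1019, 0.0529], 0.58)]
side knob_grip [([0.6426, 0.0895, 0.1291], 0.66)]
side paint_tin [([0.6908, -0.3161, 0.0025], 0.94)]
side specimen [([0.523, 0.481, -0.0007], 0.68)]
side caliper [([0.7838, 0.0481, 0.0019], 0.87)]
```

View pics/f8.png

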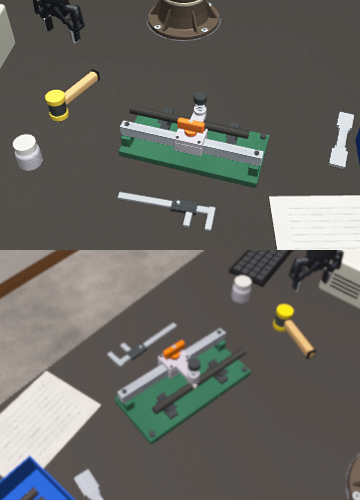

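The mallet stands at (57,103) in the scene crop, clear of the stand. The knob at (190,127) is in line with the rail, the punch is up, and the tin, specimen and caliper are undisturbed. Handing in.

```bash
python3 -c "
from h import *
print(job.sign_off())"
```

```text
the job is handed in; nothing more can be done
None
```

I handed the job in; no verdict came back. The punch is clamped within about 1–2 mm of the band by camera estimate and was struck twice in the same spot, because I couldn't be sure the first blow bottomed it. It's up again, the mallet stands clear on the bench, and the tin, specimen and caliper look undisturbed.

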